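# Lock the coater's substrate drum with its index pin

### The arm

A 6-joint arm with a two-finger parallel gripper is mounted at the origin on the work surface. World frame = base frame: x ahead of the robot, y to its left, z up, the work surface at z = 0. Lengths are in mm, angles in rad, forces in N, time in s.
With the tool pointing down it reaches from about 275 to 725 mm from the base axis. Payload 15.9 kg.
Tool frame: the origin (TCP) lies on the centre line of the jaws, within the pads' length; the fingertips stand 19 mm ahead of it and the grasp point (between the pads) is the TCP (manip.tip_reach is the distance from the TCP to the fingertips, in mm); z points along the fingers, y is the line along which they close (so a half turn about z gives the same grasp; the last joint's range is limited). The gripper opens to 85 mm and grips with 20 to 120 N. Pads are 22 mm wide; open, the fingers measure 114 mm over their backs; the gripper's body (76 mm by 85 mm) begins 54 mm behind the grasp point. The pads swing forward as they close: fully open they stand 13 mm farther back than shut.
Start: joints at [1.188, 0.213, -0.034, 1.323, 0, 1.571], TCP at [186.752, 463.798, 224.106] pointing down, gripper open.
Joint ranges: [-2.98, 2.98], [-0.74, 1.72], [-1.14, 1.35], [-2.1, 2.04], [-1.57, 1.44], [-3.14, 3.14]. Speed limits (rad/s): [1.89, 1.89, 2.39, 2.57, 3.14, 3.14].

### API

Orientations are given as [roll, pitch, yaw] about the fixed x, y, z axes, in that order (R = Rz(yaw) Ry(pitch) Rx(roll)).
In Python, from plant import status, cams, manip, finder gives the robot as it stands.
- The arm moves only by the tool arm_command, never from a script. Its arguments are lists of equal length, an entry for each row: "angular": the turn, a rotation vector about the world's x, y, z in degrees, a list of three; "offset": the shift along the world's x, y, z in m, a list of three; "jaw": the opening, from 0 (shut) to 1 (fully open). A call has 1 to 12 rows; each row is the pose to reach, as a shift and turn from the pose commanded when the call began; what a row does not reach only later rows make up. A row lasts 1/8 s, in which the tool goes at most 62.5 mm and 10.7 degrees, less where a joint would pass 70% of its speed; a pose out of reach is approached as far as the arm can. A call with a gripper value outside its range is refused whole. The fingers move at their own pace and stop on an object; the grip force is fixed at half the most. Time passes only in rows, so rows that repeat a pose let the fingers close. It gives the time, the measured TCP pose, the force, the opening and the grip force at its end, in the units of the state.
- status.state(): the state, without advancing time (a new reading comes with each control period).
- cams.snapshot(name): name is "side" or "top" or "wrist"; returns the picture (400x640x3 uint8, blue, green, red); there is no depth.
- cams.calibration(name): a dict with "fx", "fy", "cx", "cy" (pixels), "position" and "attitude" of the camera in the world. Camera axes: x right, y up, looking along -z (the intrinsics and any distortion apply to the point x, -y, -z); pixel columns grow to the right and rows downward; lengths in mm; the calibration is good to about 2 mm. A picture is of the moment at which its call begins: read the wrist's pose just before it. calibration takes no time and is no camera call; for the wrist camera it gives the pose at the moment of the call.
- manip.job_done(): hands the job in; it is judged then, once.
Trained networks look in the newest picture that a camera, given by its name, has taken for a name from the list of things; names that differ only in an ending like _2 or _b are one class to them, and where a whole thing is asked for, a point or a joint stands for the part that bears it (a point fixed in the world has none). Each returns a list of dicts, best first, with "p" (0 to 1); they miss things now and then, are a little off and sometimes report something else, mostly with a low value. They report only what shows in the picture. A call takes as long as a camera call.
- finder.silhouettes(camera, thing): "region" (400x640 bool, what is visible of it) and "bbox" ([centre column, centre row, width, height] in pixels, round what is visible of it).
The state is a dict: "t": time; "joint_positions": joint angles; "qvel": joint speeds; "tau": joint torques, N m; "eef_pos": TCP position; "eef_rot": TCP orientation; "wrist_force": force on the tool from outside, world axes, zero at the start; "moment": the same for the moment, N m; "gripper_width": opening from 0.0 (shut) to 1.0 (fully open); "gripper_force": force on a finger pad.
Only numpy, scipy, OpenCV 4.12 (cv2) and the standard library are available. Lean on these libraries where they do the work, as an engineer would, in place of code of your own. Each camera call takes 0.05 s, during which the arm holds its last target. There are 200 camera calls.

### The job

Take the red-headed index pin from the blue rack and stand it in the guide hole of the white bridge, so that it rides on the rim of the black drum, and let go of it. Then roll the free-spinning drum round with light fingertip pressure on its rim until the hidden slot comes to the top under the pin and the pin drops fully home, locking the drum. Be gentle with the drum and its stand, leave everything else where it is, and let go of everything at the end.

Things in the scene. Friction and masses are not known exactly. Their poses are not given: they have to be found in the camera images.
- stand: Fixed aluminium drum stand, base 260 (x) by 210 (y) mm; origin at the centre of its underside on the table, z up, yaw varies. Covers at x = +-107 mm (145 mm high) and end cheeks at y = +-85 mm (135 mm high) hide the lower part of the black drum; the rim is bare above them. More than 15 N from the robot's hand anywhere on drum or stand harms the bearings.
- drum_axis (a point): Fixed point on the stand: nominal centre of the drum, 115 mm up. Drum: radius 90 mm, y = -65 to +68 mm, turns freely and endlessly about the stand's y axis. It is out of true: the rim's top is up to 5 mm above or below nominal as it turns, lowest when the slot is on top. The axle is sprung: nearly rigid for the first 2 to 5 N of push down, then sinks 1 mm per further 4 N, at most 8 mm.
- rim_top (a point): Fixed point on the stand: nominal top of the bare rim, 205 mm above the table, where a fingertip can press from above, 80 mm to the -y side of the guide hole. Axes as the stand's; the drum's top moves along x. Bearing drag at the rim is under 0.5 N; the riding pin brakes it with about 1 N more.
- slot_lane (a point): Fixed point on the stand: nominal rim top under the guide hole. The rim's slot (22 mm along y, 16 mm along the rim, 20 mm deep, a yellow dash beside it on the +y side) gets here when the drum is turned right. It starts out of sight on the stand's -x side (nearer the robot), 74 to 155 degrees from the top; the shorter way rolls the rim's top towards the stand's +x.
- guide (a point): Centre of the mouth of the guide hole, on the upper face (245 mm above the table) of the white bridge (44 by 44 mm, 30 mm thick, joined to a pillar on its +y side). The hole is 14 mm wide with a 4 mm chamfer, upright, and opens 10 mm above the drum's nominal rim. Axes as the stand's.
- pin: Loose index pin, about 120 g: steel shank 12 mm in diameter, 55 mm long, 3 mm chamfer at the foot; red head 24 mm in diameter, 30 mm tall, white dot on top. Origin at the centre of the foot, z towards the head. In the rack its foot is 10 mm above the table. Riding on the rim the foot is 34 to 46 mm below the guide's mouth; fully home 55 mm, the head resting on the bridge.
- rack: Fixed blue block, 60 (x) by 170 (y) by 40 mm high, origin at the centre of its underside, with two 14 mm sockets 30 mm deep at y = +-50 mm. The index pin stands in either one of them.
- spare: Loose longer pin with a black head (24 mm in diameter, 30 mm tall, shank 80 mm), standing in the rack's other socket. To be left alone. Origin at the centre of its foot.
- solvent: White bottle, 64 mm in diameter and 170 mm tall; bystander. Origin under its centre.
- flange: Steel ring, 100 mm in diameter and 14 mm thick; bystander. Origin under its centre.
- dish: White dish, 100 mm in diameter and 25 mm tall; bystander. Origin under its centre.
- jar: Amber jar, 60 mm in diameter and 70 mm tall; bystander. Origin under its centre.
- wrench: Wrench lying on the table; bystander.
- driver: Screwdriver lying on the table; bystander.

How it is judged (in metres and radians):
On the way, in this order (a step that is already met when the one before it is completed fails the run):
1. the index pin stands in the guide hole, let go, riding on the drum's rim (horizontal distance between pin and guide below 0.006 m and angle between pin's own z axis and vertical below 0.15 rad and z of pin in the frame of guide between -0.05 and -0.028 m and contact force between the fingers and pin below 0.1 N), for 0.2 s.
2. the pin has dropped home in the drum's slot (horizontal distance between pin and guide below 0.006 m and angle between pin's own z axis and vertical below 0.15 rad and z of pin in the frame of guide below -0.052 m), for 0.2 s.
At the end, for the whole second after the job is handed in: The index pin is upright (within 0.15 rad) in the guide hole, its axis within 6 mm of the hole's, its foot at least 52.5 mm (of 55) below the guide's mouth, so in the drum's slot, at rest and let go (horizontal distance between pin and guide below 0.006 m and angle between pin's own z axis and vertical below 0.15 rad and z of pin in the frame of guide between -0.058 and -0.0525 m and linear speed of pin below 0.02 m/s); the robot touches nothing.
It fails at once if the robot presses on the drum or its stand with more than 15 N (contact force between any of the fingers, the arm and stand above 15 N).
It fails at once if the spare pin is moved more than 15 mm (distance of spare from where it was at the start of the episode above 0.015 m).
It fails at once if a bystander is moved more than 20 mm (distance of any of solvent, flange, dish, jar, wrench, driver from where it was at the start of the episode above 0.02 m).
It also fails if it takes over 72 s, if anything falls off the work surface, if the arm or the gripper's body presses on something with over 40 N, if the wrist force passes 120 N, or if a joint passes its speed limit or range.

## Working session

There is one attempt and no reset: what is moved stays moved. The work goes in short steps, Python scripts to look and compute and a tool call to move; the robot and the scene stay as the last step left them, time stands still between calls to the robot, and variables do not carry over. Pictures are saved under pics/ and viewed, at most 10 in all, crops included, and the job is handed in when it is done.

Besides the shell and the picture viewer there is one more tool, called after "Request:" as name(argument=value, ...) on one line, values as JSON. arm_command: Moves the arm, as the interface text tells. Its arguments: {"type":"object","properties":{"angular":{"type":"array"},"offset":{"type":"array"},"jaw":{"type":"array"}},"required":["angular","offset","jaw"]}

```bash
mkdir -p pics; ls; python3 - <<'E'
from plant import status,cams,manip,finder
import cv2
s=status.state(); print({k:s[k] for k in ('t','eef_pos','eef_rot','wrist_force','gripper_width')}, manip.tip_reach)
for c in ('side','top'):
    im=cams.snapshot(c); cv2.imwrite(f'pics/{c}0.png',im); print(c,cams.calibration(c))
    for th in ('stand','pin','rack','spare'):
        print(th,[(round(d['p'],2),[round(float(v),1) for v in d['bbox']]) for d in finder.silhouettes(c,th)[:2]])
E
```

```text
pics
{'t': 0.0, 'eef_pos': array([186.62933617, 463.46048856, 223.61194437]), 'eef_rot': array([-3.14042651e+00,  2.91589430e-05,  2.75878345e+00]), 'wrist_force': array([-0.23965243,  0.25491911,  0.65612699]), 'gripper_width': 1.0025578728621103} 19.0
side {'fx': 457.4212502328196, 'fy': 457.4212502328196, 'cx': 324.7283273355863, 'cy': 200.06319030200754, 'position': array([   92.89940656, -1098.49694363,   841.7536945 ]), 'attitude': array([ 1.05605825, -0.01076637, -0.37375751])}
stand [(0.63, [328.0, 227.1, 100.3, 115.8])]
pin [(0.72, [348.9, 277.0, 10.0, 22.6])]
rack [(0.61, [352.9, 307.6, 36.9, 59.1])]
spare [(0.64, [357.8, 299.1, 4.1, 28.1])]
top {'fx': 397.612123255883, 'fy': 397.612123255883, 'cx': 326.05070640962174, 'cy': 201.15443949428646, 'position': array([ 374.64693262,   -7.96595783, 1438.50289714]), 'attitude': array([ 0.11524307,  0.00308858, -1.57233931])}
stand []
pin [(0.63, [395.3, 207.8, 3.4, 6.5])]
rack [(0.77, [406.0, 212.8, 49.6, 19.3])]
spare [(0.62, [425.5, 213.2, 11.3, 8.0])]
```

```bash
python3 - <<'E'
import cv2
a=cv2.imread('pics/top0.png');cv2.imwrite('pics/topc.png',cv2.resize(a[100:320,200:500],(795,583),interpolation=cv2.INTER_CUBIC))
b=cv2.imread('pics/side0.png');cv2.imwrite('pics/sidec.png',cv2.resize(b[120:360,220:500],(700,600),interpolation=cv2.INTER_CUBIC))
E
```

```text
(no output)
```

View pics/topc.png

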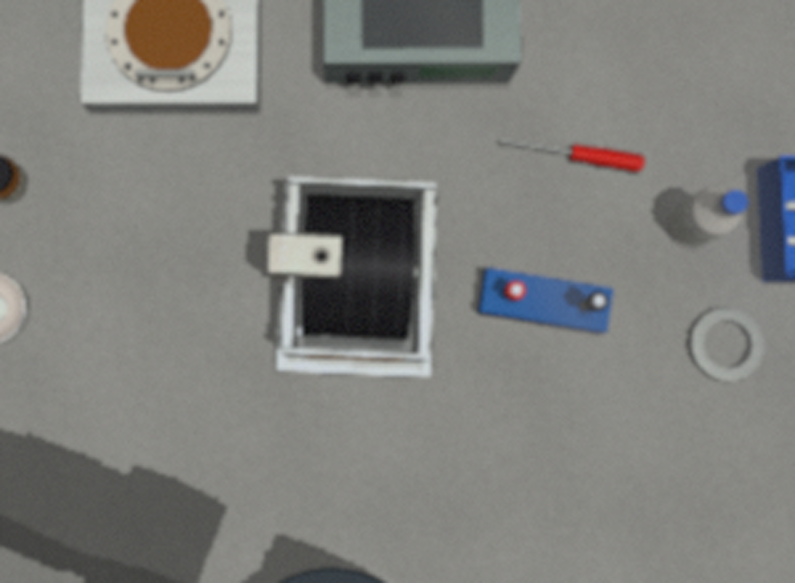

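View pics/sidec.png

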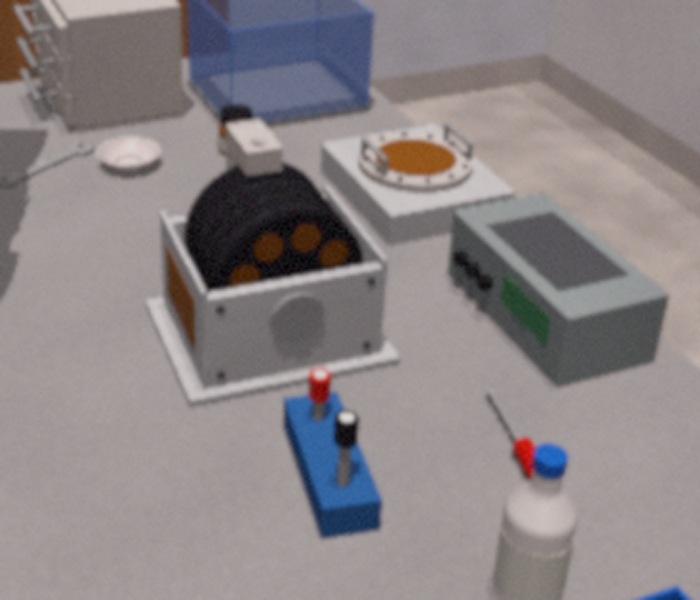

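The top view shows the guide hole near crop (321,256), the red pin at (515,289) and the spare at (598,301). The bridge is on the left (+y), and the stand's yaw is small.

```bash
cat > h.py <<'E'
import numpy as np
from scipy.spatial.transform import Rotation as R
from plant import status,cams,manip,finder
def ray(c,u,v):
    d=np.array([(u-c['cx'])/c['fx'],-(v-c['cy'])/c['fy'],-1.])
    return np.array(c['position']),R.from_euler('xyz',c['attitude']).apply(d)
def at(c,u,v,z):
    p,d=ray(c,u,v); return p+d*(z-p[2])/d[2]
def proj(c,P):
    q=R.from_euler('xyz',c['attitude']).inv().apply(np.array(P)-c['position'])
    return c['cx']+c['fx']*q[...,0]/-q[...,2], c['cy']-c['fy']*q[...,1]/-q[...,2]
E
python3 - <<'E'
from h import *
np.set_printoptions(precision=1,suppress=True)
c=cams.calibration('top'); print(c.keys())
f=lambda x,y,z:at(c,200+x/2.65,100+y/2.65,z)
print('guide',f(321,256,245),'pin',f(515,289,95),'spare',f(598,301,120))
print('rack corners',[f(*p,40) for p in((484,268),(612,287),(607,331),(479,313))])
print('cover corners z145/135',f(290,180,145),f(436,184,145),f(430,355,145),f(283,355,145))
print('base',f(277,372,0),f(431,376,0))
s=cams.calibration('side');g=lambda x,y,z:at(s,220+x/2.5,120+y/2.5,z)
print('side pin',g(320,373,95),'spare',g(346,415,120))
print('wrist',cams.calibration('wrist'))
E
```

```text
dict_keys(['fx', 'fy', 'cx', 'cy', 'position', 'attitude'])
guide [526.7  10.4 245. ] pin [ 502.7 -235.6   95. ] spare [ 485.1 -335.1  120. ]
rack corners [array([ 536.2, -204.2,   40. ]), array([ 510.4, -374.2,   40. ]), array([ 451.8, -365.7,   40. ]), array([ 476. , -196.5,   40. ])]
cover corners z145/135 [635.1  50.6 145. ] [ 629.7 -131.5  145. ] [ 417.1 -121.5  145. ] [417.4  58.4 145. ]
base [399.1  74.    0. ] [ 393.4 -135.2    0. ]
side pin [ 505.3 -235.8   95. ] spare [ 488.6 -332.9  120. ]
wrist {'fx': 357.6826591542887, 'fy': 357.6826591542887, 'cx': 321.34211772646734, 'cy': 200.22057373232445, 'position': array([107.8, 496.5, 373.6]), 'attitude': array([-0.3, -0. ,  1.2])}
```

Request:
arm_command(angular=[[0,0,-7],[0,0,-14],[0,0,-21],[0,0,-28],[0,0,-35],[0,0,-42],[0,0,-49],[0,0,-56],[0,0,-63],[0,0,-70],[0,0,-70],[0,0,-70]], offset=[[0.02,-0.03,0.04],[0.05,-0.07,0.08],[0.08,-0.12,0.12],[0.11,-0.17,0.15],[0.14,-0.22,0.165],[0.17,-0.27,0.165],[0.2,-0.32,0.165],[0.23,-0.37,0.165],[0.26,-0.42,0.165],[0.29,-0.47,0.165],[0.32,-0.51,0.165],[0.338,-0.539,0.165]], jaw=[1,1,1,1,1,1,1,1,1,1,1,1])

```text
t: 2.0
eef_pos: [525.6, -77.2, 388.6]
eef_rot: [-3.141, 0.0, 1.536]
wrist_force: [0.6, 1.3, 0.1]
gripper_width: 0.999
gripper_force: 0.0
```

```bash
python3 - <<'E'
from h import *
import cv2
np.set_printoptions(precision=3,suppress=True)
s=status.state(); print(s['t'],s['eef_pos'],s['eef_rot'],s['joint_positions'],s['qvel'])
c=cams.calibration('wrist'); im=cams.snapshot('wrist'); cv2.imwrite('pics/w1.png',im); print(c)
import json; json.dump({k:np.array(v).tolist() for k,v in c.items()},open('w1.json','w'))
print('guide proj',proj(c,[527,10,245]),'pin',proj(c,[504,-236,95]))
E
```

```text
2.0 [525.626 -77.23  388.588] [-3.141  0.     1.536] [-0.146  0.34   0.557  1.788 -0.     1.46 ] [-0.391  0.407  0.583  0.172  0.003 -0.397]
{'fx': 357.6826591542887, 'fy': 357.6826591542887, 'cx': 321.34211772646734, 'cy': 200.22057373232445, 'position': array([528.576,   8.666, 538.093]), 'attitude': array([-0.335, -0.   , -0.035])}
guide proj (np.float64(319.21169844531465), np.float64(73.96049547358058)) pin (np.float64(309.87248682062295), np.float64(261.90128342213603))
```

View pics/w1.png

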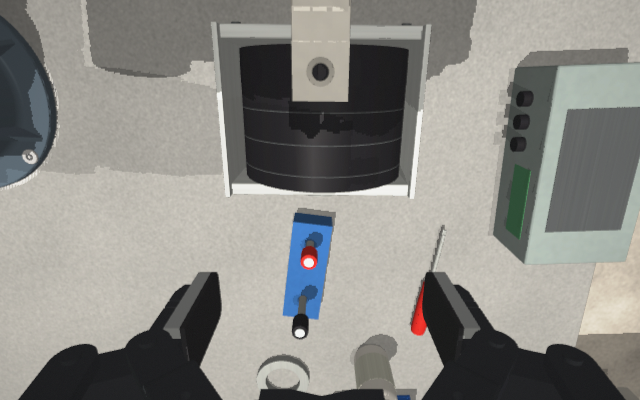

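The guide hole shows at (320,72), the white dot of the red pin at (309,261), and the spare at (300,333). They project where I predicted, within a few pixels.

```bash
cat >> h.py <<'E'
import cv2
def spot(im,u,v,r,lo,dark):
    g=cv2.cvtColor(im,cv2.COLOR_BGR2GRAY)[v-r:v+r+1,u-r:u+r+1]
    m=((g<lo) if dark else (g>lo)).astype(np.uint8)
    n,_,st,ce=cv2.connectedComponentsWithStats(m)
    k=min(range(1,n),key=lambda i:np.hypot(*(ce[i]-r))-0.05*st[i,4])
    return ce[k]+[u-r,v-r],st[k,4]
E
python3 - <<'E'
from h import *
np.set_printoptions(precision=2,suppress=True)
c=cams.calibration('wrist'); im=cams.snapshot('wrist'); cv2.imwrite('pics/w2.png',im)
s=status.state();print(s['eef_pos'],s['qvel'])
p,a=spot(im,320,71,14,60,True);print(p,a,at(c,*p,240),at(c,*p,245))
p,a=spot(im,309,261,12,200,False);print(p,a,at(c,*p,95))
g=cv2.cvtColor(im,cv2.COLOR_BGR2GRAY)
print(g[60:85:3,306:336:2])
# white cover front edges: cover outer corners
for y in (40,80,120,160): 
    r=g[y].astype(int); print(y,r[205:245])
E
```

```text
[525.9  -77.81 387.8 ] [ 0.05 -0.05 -0.05 -0.01  0.01  0.04]
[318.61  68.41] 209 [527.67  11.62 240.  ] [527.71  11.53 245.  ]
[307.77 260.92] 73 [ 501.78 -236.52   95.  ]
[[166 137 137 135 108  84  72  72  88 129 137 136 141 177 176]
 [140 140 137  86  39  35  48  39  39  40 111 138 135 157 178]
 [143 142 112  38  37  33  48  46  46  46  42 140 140 146 179]
 [144 143 106  37  37  34  46  46  45  45  39 135 141 147 175]
 [143 144 139  38  38  35  47  47  46  43  61 143 141 139 177]
 [160 147 149 136  47  34  45  45  43  71 147 145 145 176 177]
 [174 163 151 151 151 150 141 145 150 150 148 146 175 176 178]
 [174 175 174 142 153 152 153 152 151 153 166 174 176 177 177]
 [174 175 175 175 175 175 175 174 174 173 173 174 175 176 177]]
40 [118 117 115 115 117 131 178 165 168 172 170 119  95  94  97  97  95  96
  97  96  96  95  95  95  96  95  94  95  96  96  95  95  95  95  96  96
  96  96  95  95]
80 [193 195 194 192 190 187 185 184 179 157 168 168 171 172 152  94  97  98
  97  96  96  98  98  96  96  95  96  97  97  96  97  98  98  96  79  30
  27  27  28  28]
120 [169 171 170 168 168 167 167 168 169 165 167 173 186 228 232 234 235 225
  98  96  96  96  95  95  96  97  94  95  93  94  96  95  95  95  95  95
  93  74  33  33]
160 [167 171 170 168 170 168 166 167 167 167 166 167 167 168 171 173 196 232
 234 236 234 136  97  98  97  95  95  96  97  96  95  95  95  96  96  95
  96  97  96  90]
```

Request:
arm_command(angular=[[0,0,0],[0,0,0],[0,0,0],[0,0,0],[0,0,0],[0,0,0],[0,0,0],[0,0,0]], offset=[[-0.006,-0.04,-0.02],[-0.012,-0.09,-0.05],[-0.018,-0.13,-0.09],[-0.023,-0.16,-0.14],[-0.023,-0.16,-0.19],[-0.023,-0.16,-0.22],[-0.023,-0.16,-0.22],[-0.023,-0.16,-0.22]], jaw=[1,1,1,1,1,1,1,1])

```text
t: 3.1
eef_pos: [502.4, -235.2, 170.7]
eef_rot: [3.14, 0.001, 1.537]
wrist_force: [0.9, 0.5, 1.2]
gripper_width: 0.998
gripper_force: 0.0
```

```bash
python3 - <<'E'
from h import *
np.set_printoptions(precision=2,suppress=True)
c=cams.calibration('wrist'); im=cams.snapshot('wrist'); cv2.imwrite('pics/w3.png',im)
s=status.state();print(s['eef_pos'],s['eef_rot'],s['qvel'])
q=proj(c,[502,-236.5,95]);print(q)
p,a=spot(im,int(q[0]),int(q[1]),15,200,False);print(p,a,at(c,*p,95))
import json
w=cams.calibration('wrist')
E
```

```text
[ 502.61 -235.33  170.91] [3.14 0.   1.54] [-0. -0.  0. -0.  0.  0.]
(np.float64(320.64308663441534), np.float64(212.58711206695656))
[320.26 212.77] 301 [ 501.74 -236.63   95.  ]
```

Request:
arm_command(angular=[[0,0,0],[0,0,0],[0,0,0],[0,0,0],[0,0,0],[0,0,0],[0,0,0],[0,0,0],[0,0,0],[0,0,0],[0,0,0]], offset=[[-0.001,-0.0013,-0.03],[-0.001,-0.0013,-0.06],[-0.001,-0.0013,-0.086],[-0.001,-0.0013,-0.086],[-0.001,-0.0013,-0.086],[-0.001,-0.0013,-0.086],[-0.001,-0.0013,-0.086],[-0.001,-0.0013,-0.086],[-0.001,-0.0013,-0.086],[-0.001,-0.0013,-0.086],[-0.001,-0.0013,-0.086]], jaw=[1,1,1,1,0,0,0,0,0,0,0])

```text
t: 4.53
eef_pos: [501.3, -236.8, 83.9]
eef_rot: [3.14, 0.001, 1.537]
wrist_force: [-0.5, 0.2, 9.0]
gripper_width: 0.23
gripper_force: 58.4
```

Request:
arm_command(angular=[[0,0,0],[0,0,0],[0,0,0],[0,0,0],[0,0,0],[0,0,0],[0,0,0],[0,0,0],[0,0,0],[0,0,0],[0,0,0],[0,0,0]], offset=[[0,0,0.02],[0,0,0.05],[0,0,0.1],[0,0,0.15],[0,0,0.2],[0.002,0.02,0.25],[0.007,0.07,0.255],[0.013,0.12,0.255],[0.018,0.17,0.255],[0.023,0.22,0.255],[0.0265,0.248,0.255],[0.0265,0.248,0.255]], jaw=[0,0,0,0,0,0,0,0,0,0,0,0])

```text
t: 6.02
eef_pos: [527.2, 13.2, 338.1]
eef_rot: [-3.141, -0.0, 1.54]
wrist_force: [-0.2, -0.3, -1.0]
gripper_width: 0.223
gripper_force: 59.0
```

```bash
python3 - <<'E'
from h import *
np.set_printoptions(precision=2,suppress=True)
cams.snapshot('top');cams.snapshot('top')
s=status.state();print(s['eef_pos'],s['eef_rot'],s['qvel'],s['wrist_force'],s['gripper_width'])
c=cams.calibration('wrist'); im=cams.snapshot('wrist'); cv2.imwrite('pics/w4.png',im)
cs=cams.calibration('side'); ims=cams.snapshot('side')
print('wrist hole',proj(c,[527.7,11.6,245]),'foot',proj(c,s['eef_pos']-[0,0,74]),'dot',proj(c,s['eef_pos']+[0,0,11]))
q=proj(cs,np.array([527.7,11.6,280]));print('side',q)
u,v=int(q[0]),int(q[1]); b=cv2.resize(ims[v-40:v+40,u-50:u+50],(500,400),interpolation=cv2.INTER_CUBIC)
a=cv2.resize(im[100:400,120:520],(533,400)); cv2.imwrite('pics/v4.png',np.vstack([a[:, :500],b])[:, :] if 0 else cv2.resize(np.hstack([a,b]),(800,310)))
E
```

```text
[527.19  11.31 338.14] [-3.14  0.    1.54] [-0.02 -0.   -0.   -0.    0.   -0.  ] [-0.31 -0.97 -0.87] 0.23061422694924838
wrist hole (np.float64(322.06917037699566), np.float64(201.7171810808941)) foot (np.float64(321.3888937125498), np.float64(211.6700520191191)) dot (np.float64(321.5133727368708), np.float64(280.3387469596806))
side (np.float64(322.4384248931331), np.float64(165.9533851945493))
```

View pics/v4.png

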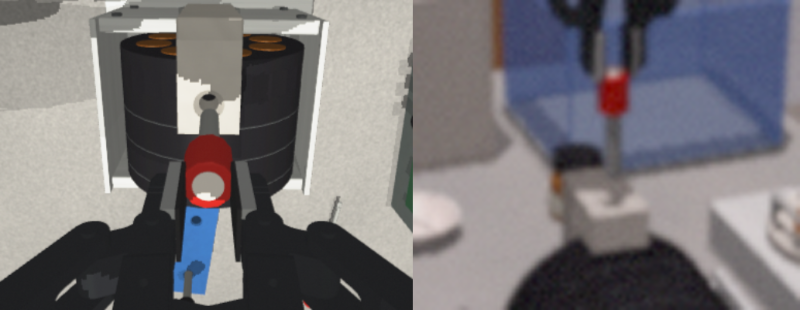

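The wrist and side views show the pin hanging upright in the jaws, with its foot just above the hole (foot about (322,210), hole about (321,195) in the wrist picture).

Request:
arm_command(angular=[[0,0,0],[0,0,0],[0,0,0],[0,0,0],[0,0,0]], offset=[[0.0005,0,-0.01],[0.0005,0,-0.02],[0.0005,0,-0.028],[0.0005,0,-0.034],[0.0005,0,-0.034]], jaw=[0,0,0,0,0])

```text
t: 6.85
eef_pos: [527.5, 11.5, 303.7]
eef_rot: [-3.141, 0.0, 1.537]
wrist_force: [0.9, -0.1, -1.1]
gripper_width: 0.227
gripper_force: 59.0
```

Request:
arm_command(angular=[[0,0,0],[0,0,0],[0,0,0]], offset=[[0,0,-0.006],[0,0,-0.014],[0,0,-0.014]], jaw=[0,0,0])

```text
t: 7.22
eef_pos: [527.5, 11.5, 289.4]
eef_rot: [-3.141, 0.0, 1.537]
wrist_force: [-0.4, -0.4, -1.0]
gripper_width: 0.228
gripper_force: 59.0
```

Request:
arm_command(angular=[[0,0,0],[0,0,0],[0,0,0],[0,0,0],[0,0,0],[0,0,0],[0,0,0],[0,0,0]], offset=[[0,0,0],[0,0,0],[0,0,0],[0,0,0.01],[0,0,0.03],[0,-0.03,0.06],[0,-0.08,0.08],[0,-0.08,0.08]], jaw=[0.6,0.6,0.6,0.6,0.6,0.6,0.6,0.4])

```text
t: 8.22
eef_pos: [528.1, -71.1, 371.9]
eef_rot: [3.139, 0.001, 1.534]
wrist_force: [-0.0, -0.2, -0.3]
gripper_width: 0.411
gripper_force: 0.0
```

```bash
python3 - <<'E'
from h import *
np.set_printoptions(precision=2,suppress=True)
cams.snapshot('top')
s=status.state();print(s['t'],s['eef_pos'],s['wrist_force'],s['gripper_width'])
c=cams.calibration('wrist'); im=cams.snapshot('wrist'); cv2.imwrite('pics/w5.png',im)
import pickle; pickle.dump(c,open('w5.pkl','wb'))
for z in (284,290,296): print(z,proj(c,[527.6,11.5,z]))
cs=cams.calibration('side'); ims=cams.snapshot('side'); q=proj(cs,[527.6,11.5,290]);print('side',q)
u,v=int(q[0]),int(q[1]); b=cv2.resize(ims[v-30:v+50,u-50:u+50],(500,400),interpolation=cv2.INTER_CUBIC)
cv2.imwrite('pics/v5.png',cv2.resize(np.hstack([cv2.resize(im,(640,400)),b]),(800,281)))
E
```

```text
8.275 [528.04 -69.63 370.97] [0.58 0.79 1.5 ] 0.39586442191381566
284 (np.float64(315.7887065037205), np.float64(83.90370851131527))
290 (np.float64(315.66554631754195), np.float64(84.11619054666706))
296 (np.float64(315.535851486078), np.float64(84.33994647477283))
side (np.float64(322.447463442972), np.float64(162.8033632374033))
```

View pics/v5.png

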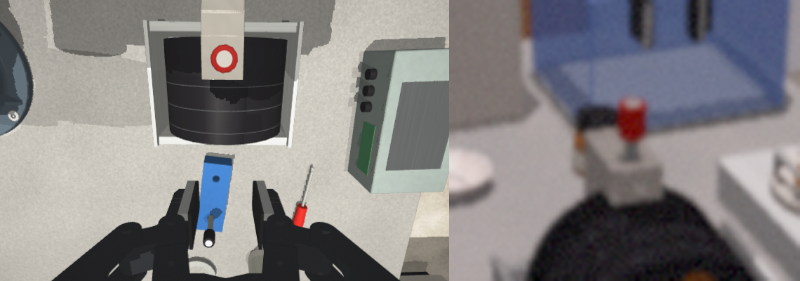

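The picture shows the pin standing upright in the guide, let go, with its shank visible between the head and the bridge: it is riding on the rim. Next I'll shut the jaw and go to the rim.

Request:
arm_command(angular=[[0,0,0],[0,0,0],[0,0,0],[0,0,0],[0,0,0],[0,0,0]], offset=[[-0.025,0,-0.02],[-0.025,0,-0.06],[-0.025,0,-0.1],[-0.025,0,-0.125],[-0.025,0,-0.138],[-0.025,0,-0.138]], jaw=[0,0,0,0,0,0])

```text
t: 9.12
eef_pos: [502.4, -67.9, 231.9]
eef_rot: [-3.141, -0.0, 1.538]
wrist_force: [-0.2, 0.1, 0.8]
gripper_width: -0.003
gripper_force: 0.0
```

Request:
arm_command(angular=[[0,0,0],[0,0,0],[0,0,0]], offset=[[0,0,-0.0015],[0,0,-0.003],[0,0,-0.003]], jaw=[0,0,0])

```text
t: 9.5
eef_pos: [502.9, -68.5, 229.4]
eef_rot: [3.141, 0.0, 1.537]
wrist_force: [-0.5, 0.2, -0.3]
gripper_width: 0.002
gripper_force: 0.0
```

Request:
arm_command(angular=[[0,0,0],[0,0,0],[0,0,0]], offset=[[0,0,-0.001],[0,0,-0.002],[0,0,-0.002]], jaw=[0,0,0])

```text
t: 9.88
eef_pos: [502.7, -68.5, 227.0]
eef_rot: [-3.142, -0.0, 1.537]
wrist_force: [0.9, -0.2, -0.8]
gripper_width: -0.005
gripper_force: 0.0
```

Request:
arm_command(angular=[[0,0,0],[0,0,0],[0,0,0]], offset=[[0,0,-0.001],[0,0,-0.002],[0,0,-0.002]], jaw=[0,0,0])

```text
t: 10.25
eef_pos: [502.7, -68.5, 225.0]
eef_rot: [-3.141, 0.0, 1.537]
wrist_force: [0.1, -1.0, 0.4]
gripper_width: 0.004
gripper_force: 0.0
```

Request:
arm_command(angular=[[0,0,0],[0,0,0],[0,0,0]], offset=[[0,0,-0.001],[0,0,-0.002],[0,0,-0.002]], jaw=[0,0,0])

```text
t: 10.62
eef_pos: [502.7, -68.5, 223.0]
eef_rot: [-3.141, -0.0, 1.537]
wrist_force: [0.1, -0.2, 0.7]
gripper_width: 0.001
gripper_force: 0.0
```

Request:
arm_command(angular=[[0,0,0],[0,0,0],[0,0,0]], offset=[[0,0,-0.001],[0,0,-0.002],[0,0,-0.002]], jaw=[0,0,0])

```text
t: 11.0
eef_pos: [502.7, -68.5, 221.0]
eef_rot: [-3.141, -0.0, 1.537]
wrist_force: [0.4, 0.1, 1.0]
gripper_width: 0.002
gripper_force: 0.0
```

Request:
arm_command(angular=[[0,0,0],[0,0,0],[0,0,0]], offset=[[0,0,-0.001],[0,0,-0.002],[0,0,-0.002]], jaw=[0,0,0])

```text
t: 11.38
eef_pos: [502.7, -68.5, 219.0]
eef_rot: [-3.141, -0.0, 1.537]
wrist_force: [0.6, -0.1, 0.4]
gripper_width: -0.003
gripper_force: 0.0
```

Request:
arm_command(angular=[[0,0,0],[0,0,0],[0,0,0]], offset=[[0,0,-0.001],[0,0,-0.002],[0,0,-0.002]], jaw=[0,0,0])

```text
t: 11.75
eef_pos: [502.7, -68.5, 217.0]
eef_rot: [-3.141, 0.0, 1.537]
wrist_force: [0.5, -0.0, 0.3]
gripper_width: 0.001
gripper_force: 0.0
```

Request:
arm_command(angular=[[0,0,0],[0,0,0],[0,0,0]], offset=[[0,0,-0.001],[0,0,-0.002],[0,0,-0.002]], jaw=[0,0,0])

```text
t: 12.12
eef_pos: [502.7, -68.5, 215.0]
eef_rot: [-3.141, -0.0, 1.537]
wrist_force: [-0.4, -0.2, 0.1]
gripper_width: 0.0
gripper_force: 0.0
```

```bash
python3 - <<'E'
from h import *
s=status.state();print(s['eef_pos'],s['wrist_force'])
cs=cams.calibration('side'); ims=cams.snapshot('side'); q=proj(cs,s['eef_pos']-[0,0,19]);print('tip',q)
u,v=int(q[0]),int(q[1]); b=cv2.resize(ims[v-50:v+50,u-50:u+75],(750,600),interpolation=cv2.INTER_CUBIC)
cv2.imwrite('pics/v6.png',b); print('tip in crop',(q[0]-u+50)*6,(q[1]-v+50)*6)
E
```

```text
[502.69659765 -68.50943837 215.01375549] [-0.35737395 -0.22757156  0.07625267]
tip (np.float64(324.18921361040617), np.float64(205.89727579104485))
tip in crop 301.135281662437 305.3836547462691
```

View pics/v6.png

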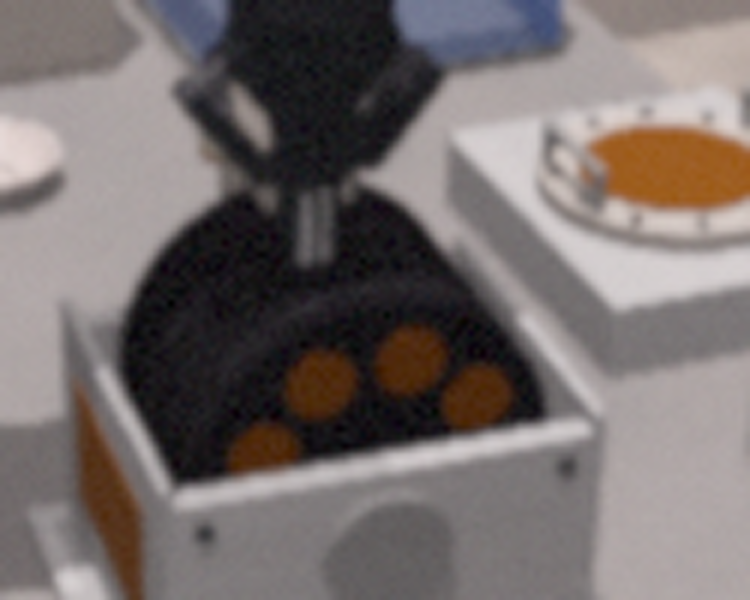

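The side view shows the shut fingertips over the rim near (315,268), short of the surface. I'll keep probing.

Request:
arm_command(angular=[[0,0,0],[0,0,0],[0,0,0]], offset=[[0,0,-0.001],[0,0,-0.002],[0,0,-0.002]], jaw=[0,0,0])

```text
t: 12.55
eef_pos: [502.7, -68.5, 213.0]
eef_rot: [-3.141, 0.0, 1.537]
wrist_force: [-0.0, -0.5, 0.6]
gripper_width: 0.0
gripper_force: 0.0
```

Request:
arm_command(angular=[[0,0,0],[0,0,0],[0,0,0]], offset=[[0,0,-0.001],[0,0,-0.002],[0,0,-0.002]], jaw=[0,0,0])

```text
t: 12.92
eef_pos: [502.7, -68.5, 211.0]
eef_rot: [-3.141, -0.0, 1.537]
wrist_force: [0.5, 0.7, -0.4]
gripper_width: -0.001
gripper_force: 0.0
```

Request:
arm_command(angular=[[0,0,0],[0,0,0],[0,0,0]], offset=[[0,0,-0.001],[0,0,-0.0015],[0,0,-0.0015]], jaw=[0,0,0])

```text
t: 13.3
eef_pos: [502.7, -68.5, 209.6]
eef_rot: [-3.142, -0.0, 1.537]
wrist_force: [0.2, -0.4, -0.4]
gripper_width: -0.0
gripper_force: 0.0
```

```bash
python3 - <<'E'
from h import *
np.set_printoptions(precision=1,suppress=True)
s=status.state();print(s['eef_pos'],s['wrist_force'],s['moment'])
c=cams.calibration('wrist'); im=cams.snapshot('wrist'); cs=cams.calibration('side'); ims=cams.snapshot('side')
for d in (0,10,19): print(d,np.array(proj(c,s['eef_pos']-[0,0,d])),np.array(proj(cs,s['eef_pos']-[0,0,d])))
q=proj(cs,s['eef_pos']); u,v=int(q[0]),int(q[1])
b=cv2.resize(ims[v-25:v+35,u-35:u+35],(350,300),interpolation=cv2.INTER_CUBIC)
b=cv2.convertScaleAbs(b,alpha=2,beta=20); print('side crop origin',u-35,v-25,'x5')
a=cv2.convertScaleAbs(im[120:400,110:530],alpha=1.8,beta=20); a=cv2.resize(a,(450,300)); print('wrist crop scale',450/420)
cv2.imwrite('pics/v7.png',np.hstack([a,b]))
E
```

```text
[502.7 -68.5 209.6] [ 0.2 -0.4 -0.4] [ 0. -0. -0.]
0 [321.5 267.8] [324.2 201.7]
10 [321.5 257.6] [324.2 204.8]
19 [321.4 249.4] [324.2 207.6]
side crop origin 289 176 x5
wrist crop scale 1.0714285714285714
```

View pics/v7.png

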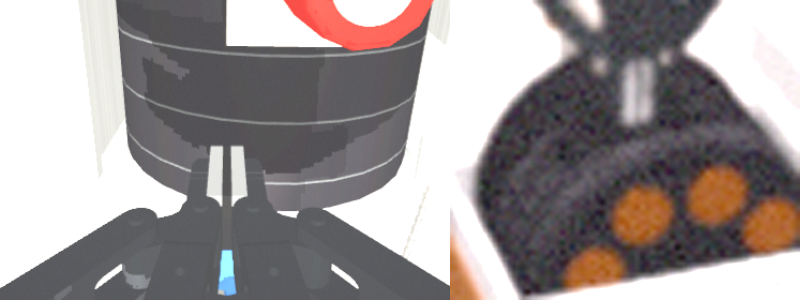

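Request:
arm_command(angular=[[0,0,0],[0,0,0],[0,0,0]], offset=[[0,0,-0.001],[0,0,-0.002],[0,0,-0.002]], jaw=[0,0,0])

```text
t: 13.78
eef_pos: [502.7, -68.5, 207.5]
eef_rot: [-3.141, -0.0, 1.537]
wrist_force: [0.3, -0.1, 0.1]
gripper_width: -0.001
gripper_force: 0.0
```

Request:
arm_command(angular=[[0,0,0],[0,0,0],[0,0,0]], offset=[[0,0,-0.001],[0,0,-0.0015],[0,0,-0.0015]], jaw=[0,0,0])

```text
t: 14.15
eef_pos: [502.7, -68.5, 206.1]
eef_rot: [-3.142, -0.0, 1.537]
wrist_force: [-0.1, -0.1, 0.5]
gripper_width: -0.002
gripper_force: 0.0
```

Request:
arm_command(angular=[[0,0,0],[0,0,0],[0,0,0]], offset=[[0,0,-0.001],[0,0,-0.002],[0,0,-0.002]], jaw=[0,0,0])

```text
t: 14.52
eef_pos: [502.7, -68.5, 204.0]
eef_rot: [-3.141, -0.0, 1.537]
wrist_force: [0.1, -0.4, 0.3]
gripper_width: -0.002
gripper_force: 0.0
```

Request:
arm_command(angular=[[0,0,0],[0,0,0],[0,0,0]], offset=[[0,0,-0.001],[0,0,-0.002],[0,0,-0.002]], jaw=[0,0,0])

```text
t: 14.9
eef_pos: [502.7, -68.5, 202.0]
eef_rot: [-3.141, -0.0, 1.537]
wrist_force: [-0.7, 0.1, -0.0]
gripper_width: 0.001
gripper_force: 0.0
```

Request:
arm_command(angular=[[0,0,0],[0,0,0],[0,0,0]], offset=[[0,0,-0.001],[0,0,-0.002],[0,0,-0.002]], jaw=[0,0,0])

```text
t: 15.28
eef_pos: [502.7, -68.5, 200.0]
eef_rot: [-3.141, -0.0, 1.537]
wrist_force: [0.3, 0.2, -0.4]
gripper_width: -0.001
gripper_force: 0.0
```

Request:
arm_command(angular=[[0,0,0],[0,0,0],[0,0,0]], offset=[[0,0,-0.001],[0,0,-0.002],[0,0,-0.002]], jaw=[0,0,0])

```text
t: 15.65
eef_pos: [503.0, -68.6, 198.5]
eef_rot: [3.141, 0.0, 1.537]
wrist_force: [-2.3, -0.8, 7.8]
gripper_width: -0.005
gripper_force: 3.8
```

```bash
python3 - <<'E'
from h import *
np.set_printoptions(precision=1,suppress=True)
s=status.state();print(s['eef_pos'],s['wrist_force'],s['moment'])
c=cams.calibration('wrist'); im=cams.snapshot('wrist'); cs=cams.calibration('side'); ims=cams.snapshot('side')
q=proj(cs,s['eef_pos']); u,v=int(q[0]),int(q[1])
b=cv2.resize(ims[v-25:v+35,u-35:u+35],(350,300),interpolation=cv2.INTER_CUBIC)
b=cv2.convertScaleAbs(b,alpha=2,beta=20); print('side crop origin',u-35,v-25,'x5')
a=cv2.convertScaleAbs(im[120:400,110:530],alpha=1.8,beta=20); a=cv2.resize(a,(450,300))
cv2.imwrite('pics/v8.png',np.hstack([a,b]))
E
```

```text
[503.  -68.6 198.5] [-2.3 -0.8  7.8] [-0.1  0.3 -0.1]
side crop origin 289 180 x5
```

View pics/v8.png

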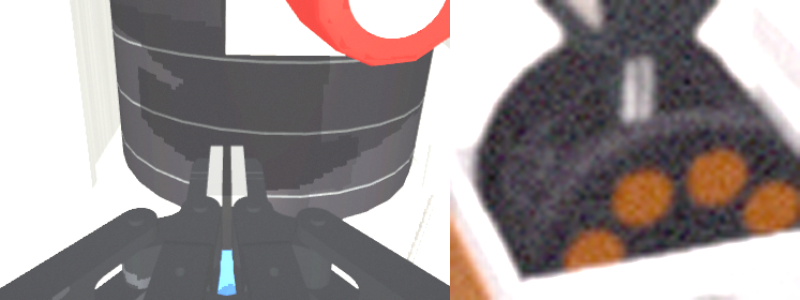

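Contact: 7.8 N upward with TCP z 198.5, and the pictures show the tip on the rim at crop (227,146) / (636,120). Now I start a first rolling stroke.

Request:
arm_command(angular=[[0,0,0],[0,0,0],[0,0,0],[0,0,0],[0,0,0]], offset=[[0.005,0,0.0007],[0.01,0,0.0009],[0.015,0,0.0009],[0.02,0,0.0008],[0.02,0,0.0008]], jaw=[0,0,0,0,0])

```text
t: 16.38
eef_pos: [523.6, -69.2, 199.6]
eef_rot: [3.14, 0.001, 1.537]
wrist_force: [0.4, -4.3, 8.0]
gripper_width: 0.003
gripper_force: 4.2
```

```bash
python3 - <<'E'
from h import *
np.set_printoptions(precision=1,suppress=True)
im=cams.snapshot('wrist'); a=im[120:300,200:440]
hsv=cv2.cvtColor(im,cv2.COLOR_BGR2HSV); y=(hsv[...,0]>20)&(hsv[...,0]<36)&(hsv[...,1]>110)&(hsv[...,2]>60); print('yellow',y.sum(),np.argwhere(y).mean(0) if y.any() else '')
s=status.state();print(s['eef_pos'],s['wrist_force'],s['moment'])
E
```

```text
yellow 0 
[523.5 -69.2 199.6] [ 0.5 -4.3  7.6] [-1.1 -0.1  0. ]
```

Request:
arm_command(angular=[[0,0,0],[0,0,0],[0,0,0],[0,0,0],[0,0,0],[0,0,0]], offset=[[0.005,-0.0005,-0.0001],[0.01,-0.0007,-0.0003],[0.015,-0.0008,-0.0005],[0.02,-0.001,-0.0011],[0.025,-0.0011,-0.002],[0.025,-0.0011,-0.002]], jaw=[0,0,0,0,0,0])

```text
t: 17.18
eef_pos: [548.7, -70.2, 197.5]
eef_rot: [3.14, 0.001, 1.537]
wrist_force: [2.2, -4.1, 6.7]
gripper_width: 0.003
gripper_force: 3.7
```

Request:
arm_command(angular=[[0,0,0],[0,0,0],[0,0,0],[0,0,0],[0,0,0],[0,0,0],[0,0,0],[0,0,0],[0,0,0],[0,0,0],[0,0,0],[0,0,0]], offset=[[0,0,0.012],[-0.025,0.0015,0.014],[-0.05,0.003,0.014],[-0.05,0.003,0.005],[-0.05,0.003,0.0015],[-0.05,0.003,-0.0005],[-0.044,0.0027,0.0003],[-0.039,0.0025,0.0007],[-0.034,0.0023,0.0009],[-0.029,0.0021,0.0009],[-0.024,0.0019,0.0007],[-0.024,0.0019,0.0007]], jaw=[0,0,0,0,0,0,0,0,0,0,0,0])

```text
t: 18.68
eef_pos: [524.6, -67.8, 197.8]
eef_rot: [3.141, 0.0, 1.537]
wrist_force: [1.2, -0.2, 4.6]
gripper_width: 0.001
gripper_force: 2.6
```

```bash
cat > look.py <<'E'
from h import *
import sys
np.set_printoptions(precision=2,suppress=True)
n=sys.argv[1]
c=cams.calibration('wrist'); im=cams.snapshot('wrist'); cv2.imwrite(f'pics/look{n}.png',im)
hsv=cv2.cvtColor(im,cv2.COLOR_BGR2HSV); y=(hsv[...,0]>18)&(hsv[...,0]<38)&(hsv[...,1]>100)&(hsv[...,2]>60)
print('yellow',y.sum(),np.argwhere(y).mean(0)[::-1] if y.any() else '')
r=((hsv[...,0]<8)|(hsv[...,0]>172))&(hsv[...,1]>120)&(hsv[...,2]>80)
rr=np.argwhere(r[:250]); print('red',len(rr),rr.min(0),rr.max(0))
s=status.state();print(s['t'],s['eef_pos'],s['wrist_force'])
# expected head-bottom/top rows
for z in (275,280,285,296,305): print(z,np.array(proj(c,[527.6,11.5-12,z])),end=' ')
E
python3 look.py 1
```

```text
yellow 0 
red 10006 [ 38 228] [185 370]
18.725 [524.52 -67.79 197.79] [-0.08  0.21  4.6 ]
275 [325.54 170.4 ] 280 [325.87 176.82] 285 [326.23 184.18] 296 [327.27 204.86] 305 [328.47 228.72]
```

Request:
arm_command(angular=[[0,0,0],[0,0,0],[0,0,0],[0,0,0],[0,0,0],[0,0,0],[0,0,0]], offset=[[0,0,-0.0003],[0.005,-0.0002,-0.0004],[0.01,-0.0004,-0.0006],[0.015,-0.0005,-0.0011],[0.02,-0.0007,-0.0018],[0.025,-0.0009,-0.0028],[0.025,-0.0009,-0.0028]], jaw=[0,0,0,0,0,0,0])

```text
t: 19.6
eef_pos: [549.8, -68.8, 194.9]
eef_rot: [3.141, 0.0, 1.537]
wrist_force: [1.8, -2.0, 5.5]
gripper_width: -0.003
gripper_force: 2.8
```

```bash
python3 look.py 2
```

```text
yellow 0 
red 15300 [36 64] [186 254]
19.65 [549.7  -68.83 194.96] [ 1.89 -1.32  4.95]
275 [199.9  173.24] 280 [191.36 180.14] 285 [181.53 188.09] 296 [153.59 210.68] 305 [120.74 237.24]
```

Request:
arm_command(angular=[[0,0,0],[0,0,0],[0,0,0],[0,0,0],[0,0,0],[0,0,0],[0,0,0],[0,0,0],[0,0,0],[0,0,0],[0,0,0],[0,0,0]], offset=[[0,0,0.012],[-0.025,0.001,0.014],[-0.05,0.002,0.014],[-0.05,0.002,0.005],[-0.05,0.002,0.0015],[-0.05,0.002,-0.0005],[-0.044,0.0018,0.0003],[-0.039,0.0016,0.0006],[-0.034,0.0014,0.0007],[-0.029,0.0012,0.0006],[-0.024,0.001,0.0004],[-0.024,0.001,0.0004]], jaw=[0,0,0,0,0,0,0,0,0,0,0,0])

```text
t: 21.15
eef_pos: [525.3, -67.7, 195.3]
eef_rot: [3.141, 0.0, 1.537]
wrist_force: [0.8, -1.4, 5.2]
gripper_width: -0.001
gripper_force: 2.4
```

```bash
python3 look.py 3
```

```text
yellow 62 [167.56  51.37]
red 9970 [ 40 223] [186 366]
21.2 [525.11 -67.66 195.27] [-0.02 -1.02  4.81]
275 [322.07 174.17] 280 [322.16 181.08] 285 [322.25 189.04] 296 [322.52 211.59] 305 [322.83 238.02]
```

```bash
cat >> h.py <<'E'
def cyl(c,u,v,cz=112,yaw=-0.03,gx=527.6,gy=11.5):
    p,d=ray(c,u,v); M=R.from_euler('z',-yaw); p=M.apply(p-np.array([gx,gy,cz])); d=M.apply(d)
    A=d[0]**2+d[2]**2; B=p[0]*d[0]+p[2]*d[2]; C=p[0]**2+p[2]**2-8100; D=B*B-A*C
    if D<0: return None
    q=p+d*(-B-D**.5)/A; return q, np.degrees(np.arctan2(q[0],q[2]))
E
python3 - <<'E'
from h import *
c=cams.calibration('wrist'); print(cyl(c,167.6,51.4))
im=cv2.imread('pics/look3.png'); print(im[48:56,162:174,:].mean((0,1)), im[51,160:176].tolist())
E
```

```text
(array([-69.58684831,  17.41959326,  57.07600671]), np.float64(-50.640966048943824))
[ 69.73958333  98.30208333 104.9375    ] [[116, 120, 119], [116, 120, 120], [117, 120, 121], [115, 120, 119], [118, 121, 121], [116, 122, 122], [97, 137, 149], [45, 181, 215], [46, 186, 218], [37, 48, 52], [36, 35, 34], [35, 34, 35], [35, 34, 35], [36, 35, 35], [37, 35, 36], [36, 35, 36]]
```

Request:
arm_command(angular=[[0,0,0],[0,0,0],[0,0,0],[0,0,0],[0,0,0],[0,0,0],[0,0,0]], offset=[[0,-0.0003,-0.0002],[0.005,-0.0005,-0.0004],[0.01,-0.0007,-0.0006],[0.015,-0.0008,-0.0011],[0.02,-0.001,-0.0019],[0.025,-0.0012,-0.0029],[0.025,-0.0012,-0.0029]], jaw=[0,0,0,0,0,0,0])

```text
t: 22.08
eef_pos: [550.1, -68.8, 192.3]
eef_rot: [3.141, -0.0, 1.537]
wrist_force: [1.6, -1.3, 4.9]
gripper_width: -0.002
gripper_force: 2.7
```

```bash
cat >> look.py <<'E'
print()
if y.any(): m=np.argwhere(y).mean(0); print('dash',cyl(c,m[1],m[0]))
E
python3 look.py 4
```

```text
yellow 17 [118.65  36.06]
red 15280 [36 64] [186 253]
22.125 [550.  -68.8 192.4] [ 0.85 -0.15  5.84]
275 [193.8  176.58] 280 [184.48 183.98] 285 [173.69 192.54] 296 [142.66 217.15] 305 [105.53 246.6 ] 
dash (array([-58.04,  22.03,  68.79]), np.float64(-40.15651437750317))
```

Request:
arm_command(angular=[[0,0,0],[0,0,0],[0,0,0],[0,0,0],[0,0,0],[0,0,0],[0,0,0],[0,0,0],[0,0,0],[0,0,0],[0,0,0],[0,0,0]], offset=[[0,0,0.012],[-0.025,0.001,0.014],[-0.05,0.002,0.014],[-0.05,0.002,0.005],[-0.05,0.002,0.0015],[-0.05,0.002,-0.0005],[-0.044,0.0018,0.0003],[-0.039,0.0016,0.0006],[-0.034,0.0014,0.0007],[-0.029,0.0012,0.0006],[-0.024,0.001,0.0004],[-0.024,0.001,0.0004]], jaw=[0,0,0,0,0,0,0,0,0,0,0,0])

```text
t: 23.62
eef_pos: [526.9, -67.9, 193.0]
eef_rot: [3.14, 0.0, 1.537]
wrist_force: [-0.1, -1.3, 5.8]
gripper_width: 0.0
gripper_force: 2.7
```

```bash
python3 look.py 5
```

```text
yellow 323 [201.89  46.01]
red 10092 [ 38 214] [185 358]
23.675 [526.8  -67.93 193.05] [ 0.13 -0.68  5.37]
275 [314.31 176.16] 280 [313.86 183.45] 285 [313.33 191.87] 296 [311.83 216.01] 305 [310.04 244.73] 
dash (array([-44.85,  17.69,  78.03]), np.float64(-29.886570466559274))
```

Request:
arm_command(angular=[[0,0,0],[0,0,0],[0,0,0],[0,0,0],[0,0,0],[0,0,0],[0,0,0]], offset=[[0,-0.0003,0],[0.005,-0.0005,-0.0001],[0.01,-0.0007,-0.0004],[0.015,-0.0008,-0.001],[0.02,-0.001,-0.0018],[0.025,-0.0012,-0.0027],[0.025,-0.0012,-0.0027]], jaw=[0,0,0,0,0,0,0])

```text
t: 24.55
eef_pos: [551.7, -69.1, 190.0]
eef_rot: [3.141, 0.0, 1.537]
wrist_force: [1.8, 0.2, 5.4]
gripper_width: -0.001
gripper_force: 2.6
```

Request:
arm_command(angular=[[0,0,0],[0,0,0],[0,0,0],[0,0,0],[0,0,0],[0,0,0],[0,0,0],[0,0,0],[0,0,0],[0,0,0],[0,0,0]], offset=[[0,0,0.012],[-0.025,0.001,0.014],[-0.05,0.002,0.014],[-0.05,0.002,0.005],[-0.05,0.002,0.0015],[-0.05,0.002,-0.0003],[-0.044,0.0018,0.0006],[-0.039,0.0016,0.001],[-0.036,0.0014,0.0011],[-0.034,0.0012,0.0011],[-0.034,0.001,0.0011]], jaw=[0,0,0,0,0,0,0,0,0,0,0])

```text
t: 25.92
eef_pos: [517.8, -68.0, 191.5]
eef_rot: [3.141, -0.0, 1.537]
wrist_force: [-1.2, 1.0, 8.0]
gripper_width: -0.004
gripper_force: 3.6
```

```bash
python3 look.py 6
```

```text
yellow 0 
red 10165 [ 34 269] [183 412]
25.975 [517.7  -67.91 191.47] [0.08 1.4  7.07]
275 [361.98 176.45] 280 [365.04 183.93] 285 [368.59 192.6 ] 296 [378.84 217.64] 305 [391.19 247.81]
```

Request:
arm_command(angular=[[0,0,0],[0,0,0],[0,0,0],[0,0,0],[0,0,0]], offset=[[0.0025,-0.0001,0],[0.005,-0.0002,0],[0.0075,-0.0003,0],[0.01,-0.0004,0],[0.01,-0.0004,0]], jaw=[0,0,0,0,0])

```text
t: 26.6
eef_pos: [528.0, -68.4, 191.6]
eef_rot: [3.14, -0.0, 1.537]
wrist_force: [0.3, -0.0, 7.8]
gripper_width: -0.001
gripper_force: 4.4
```

```bash
python3 look.py 7
```

```text
yellow 0 
red 7841 [ 40 233] [170 360]
26.65 [527.89 -68.42 191.62] [-0.6  -0.59  9.46]
275 [308.79 175.74] 280 [307.91 183.16] 285 [306.9  191.76] 296 [303.97 216.59] 305 [300.45 246.48]
```

Request:
arm_command(angular=[[0,0,0],[0,0,0],[0,0,0],[0,0,0],[0,0,0],[0,0,0]], offset=[[0,0,0.01],[0,0,0.04],[0,0,0.08],[0,-0.01,0.13],[0,-0.01,0.16],[0,-0.01,0.16]], jaw=[0,0,0,0,0,0])

```text
t: 27.4
eef_pos: [527.7, -78.6, 353.3]
eef_rot: [3.138, 0.0, 1.537]
wrist_force: [0.1, 0.3, -0.7]
gripper_width: 0.001
gripper_force: 0.0
```

```bash
python3 - <<'E'
from h import *
cams.snapshot('top');cams.snapshot('top')
s=status.state();print(s['t'],s['eef_pos'],s['wrist_force'])
c=cams.calibration('wrist');im=cams.snapshot('wrist');cs=cams.calibration('side');ims=cams.snapshot('side')
q=proj(cs,[527.6,11.5,275]);u,v=int(q[0]),int(q[1]);b=cv2.resize(ims[v-30:v+30,u-35:u+35],(350,300),interpolation=cv2.INTER_CUBIC)
cv2.imwrite('pics/v9.png',np.hstack([cv2.resize(im[:280,110:530],(450,300)),b]))
for z in (270,275,285):print(z,proj(c,[527.6,11.5,z]))
print('side crop',u-35,v-30)
E
```

```text
27.5 [527.01244707 -78.41058358 350.77139572] [ 1.09557271  0.37163422 -0.61705351]
270 (np.float64(317.36722946106374), np.float64(68.79759603565901))
275 (np.float64(317.2814875285975), np.float64(68.64306762759392))
285 (np.float64(317.0979774753376), np.float64(68.31233661210936))
side crop 287 137
```

View pics/v9.png

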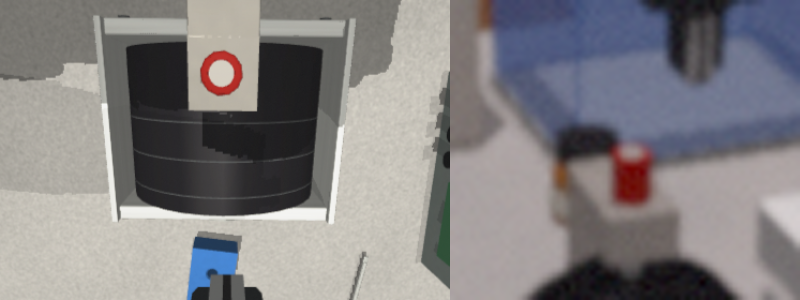

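The red head now rests on the bridge with no shank showing, at (221,73) in the wrist crop and (632,175) in the side crop. The pin is home and the gripper is clear, so I'm handing in.

```bash
python3 -c "
from plant import manip; print(manip.job_done())"
```

```text
the job is handed in; nothing more can be done
None
```

The red index pin appears to have dropped fully home in the drum's slot: the last pictures show its head resting on the bridge with no shank visible. The gripper is clear of everything, and I handed the job in at about 27.5 s. The highest force I read while rolling the drum was about 9.5 N, and `job_done()` gave no verdict.

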